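Tap the valve cap into its bore and hold it down on its spring

ROBOT

A 6-joint arm with a two-finger parallel gripper is mounted at the origin on a cart in front of the work surface, level with it; the furniture and walls round the work are solid. World frame = base frame: x ahead of the robot, y to its left, z up, the work surface at z = 0. Lengths are in mm, angles in rad, forces in N, time in s.
With the tool pointing down it reaches from about 275 to 1000 mm from the base axis. Payload 8.4 kg.
Tool frame: the origin (TCP) lies midway between the tips of the shut fingers; the grasp point (between the pads) lies r.grasp_offset behind it (r.grasp_offset is the distance from the TCP to the grasp point, in mm); z points along the fingers, y is the direction in which the jaws open and shut (so a half turn about z gives the same grasp; the last joint's range is limited). The gripper opens to 85 mm and grips with 20 to 120 N. Pads are 22 mm wide; open, the fingers measure 114 mm over their backs; the gripper's body (76 mm by 85 mm) begins 54 mm behind the grasp point. The pads swing forward as they close: fully open they stand 13 mm farther back than shut.
Start: joints at [-1.311, 0.353, 1.633, -0, 1.155, -0.002], TCP at [161.761, -603.706, 231.281] pointing down, gripper open.
Joint ranges: [-2.63, 2.63], [-0.92, 2.1], [0.06, 2.66], [-1.3, 4.44], [0, 2.69], [-3.02, 3.02]. Speed limits (rad/s): [2.22, 2.22, 2.79, 3.14, 3.14, 3.14].

INTERFACE

Orientations are given as [roll, pitch, yaw] about the fixed x, y, z axes, in that order (R = Rz(yaw) Ry(pitch) Rx(roll)).
In Python, from rig import r gives the robot as it stands.
- The arm moves only by the tool jog_arm, never from a script. Its argument "series" is a list that holds one entry, the list of rows, each a list of 7 numbers: the shift along the tool's x, y, z in cm, then the turn, a rotation vector about the tool's x, y, z in degrees, then the finger opening in cm, from 0 to 8.54. A call has 1 to 5 rows; each row is the pose to reach, as a shift and turn from the pose commanded when the call began, along the tool's axes at that moment; what a row does not reach only later rows make up. A row lasts 1/8 s, in which the tool goes at most 62.5 mm and 10.7 degrees, less where a joint would pass 70% of its speed; a pose out of reach is approached as far as the arm can. A call with a gripper value outside its range is refused whole. The fingers move at their own pace and stop on an object; "newtons" is the grip in N (left out, the last holds). Time passes only in rows, so rows that repeat a pose let the fingers close. It gives the time, the measured TCP pose, the force and the opening at its end, in the units of the state.
- r.sense(): the state, without advancing time (a new reading comes with each control period).
- r.grab_frame(name): name is "side" or "top"; returns the picture (420x560x3 uint8, red, green, blue); there is no depth.
- r.calibration(name): a dict with "mtx" (3x3 intrinsics, pixels), "origin" and "attitude" of the camera in the world. Camera axes: x right, y down, z forward; pixel columns grow to the right and rows downward; lengths in mm; the calibration is good to about 2 mm. A picture is of the moment at which its call begins. calibration takes no time and is no camera call.
- r.sign_off(): hands the job in, once; it reports no verdict.
The state is a dict: "clock": time; "qpos": joint angles; "qvel": joint speeds; "joint_efforts": joint torques, N m; "eef_pos": TCP position; "tcp_rot": TCP orientation; "contact_force": force on the tool from outside, world axes, zero at the start; "wrist_torque": the same for the moment, N m; "opening": opening from 0.0 (shut) to 1.0 (fully open).
Only numpy, scipy, OpenCV 4.12 (cv2) and the standard library are available. Lean on these libraries where they do the work, as an engineer would, in place of code of your own. Each camera call takes 0.05 s, during which the arm holds its last target.

TASK

The round aluminium cap stands off-centre and wobbly on top of the blue valve body. Nudge it to the middle with light fingertip taps until its spigot drops into the bore, without lifting it or knocking it off; then press it down with the fingertips against the spring until its flange lies flush on the body, and finish while still holding it down there, ready for the band clamp. Leave the clamp and the tools lying where they are.

Things in the scene. Friction and masses are not known exactly. Their poses are not given: they have to be found in the camera images.
- cap: Loose round aluminium cap, 0.20 to 0.30 kg. Origin: centre of its spigot's underside; z up. Spigot 34 mm diameter, 10 mm long, lower edge bevelled 2.5 mm. It starts standing on the spigot on the body's top face, its centre 22 to 32 mm from the bore's centre, in any direction. Pushed level at the flange's edge it slides; pressed down on the overhanging flange it tips. It rocks as it enters the bore
- cap_top (a point): Centre of the cap's top, 25 mm above its origin: the flat top, 36 mm in diameter, of a low cone-sided boss; the place to press. The cap's flange is 92 mm in diameter: upright edge 10 to 15 mm above the origin (15 to 10 mm below this point), then sloping in to 82 mm diameter at 19.5 mm above the origin
- bore (a point): Centre of the bore's mouth, level with the top face of the blue valve body, 78 mm above the bench; z up. The body is fixed. Top flange 92 mm in diameter like the cap's; bore 37 mm in diameter. Along this point's own +y and -y a brass pipe union sticks out to 71 mm from the axis, its top 53 mm above the bench; square foot 112 mm wide
- plunger (a joint): Brass spring plunger in the bore. 0: up, its top 6 mm below the top face (a cap dropped in rests on it, its flange 4 mm above the face). It grows in metres as it is pressed down; 0.004 when the cap is flush. Spring 4.8 N at 0, 9.6 N at 0.004; the cap's weight carries 2 to 3 N of it, so some 7 N of push brings the cap flush
- band_clamp: Bystander: loose steel band clamp, ring of 109 mm diameter, 14 mm high, lying on the bench, screw lugs on its -x side (to 69 mm from the centre). Origin: centre of its underside
- sd_red: Bystander: screwdriver with red handle, 210 mm long along its own y, 29 mm high, lying on the bench. Origin: centre of its underside
- sd_yellow: Bystander: screwdriver with yellow handle, 168 mm long along its own y, 24 mm high, lying on the bench. Origin: centre of its underside
Mind the look-alikes: they are no part of the job. Leave any orange look-alike of the cap alone.

How it is judged (in metres and radians):
On the way:
1. the cap's spigot has dropped into the bore and the cap stands level there (horizontal distance between cap and bore below 0.004 m and z of cap in the frame of bore below -0.0045 m and angle between cap's own z axis and vertical below 0.1 rad), for 0.2 s.
At the end, for the whole second after the job is handed in: The cap's spigot is in the bore (centres within 4 mm), the cap is level within 0.05 rad and its flange lies flush on the body (within 1.5 mm), at rest, held down against the spring by the fingers (more than 2 N) (horizontal distance between cap and bore below 0.004 m and z of cap in the frame of bore below -0.0085 m and angle between cap's own z axis and vertical below 0.05 rad and contact force between the fingers and cap above 2 N and linear speed of cap below 0.02 m/s); the arm keeps its last pose, push and grip.
It fails at once if the cap is lifted or carried (10 mm above the face) (z of cap in the frame of bore above 0.01 m).
It fails at once if the cap is knocked over or off the body (angle between cap's own z axis and vertical above 0.6 rad or z of cap in the frame of bore below -0.02 m).
It fails at once if the cap is struck harder than 15 N while it still stands on the face, or pressed harder than 40 N at any time ((z of cap in the frame of bore above -0.003 m and contact force between the fingers and cap above 15 N) or contact force between the fingers and cap above 40 N).
It fails at once if the band clamp or one of the loose screwdrivers is shifted by more than 20 mm (distance of any of band_clamp, sd_red, sd_yellow from where it was at the start of the episode above 0.02 m).
It also fails if it takes over 45 s, if anything falls off the work surface, if the arm or the gripper's body presses on something with over 40 N, if the wrist force passes 120 N, or if a joint passes its speed limit or range.

## Working session

There is one attempt and no reset: what is moved stays moved. The work goes in short steps, Python scripts to look and compute and a tool call to move; the robot and the scene stay as the last step left them, time stands still between calls to the robot, and variables do not carry over. Pictures are saved under pics/ and viewed, and the job is handed in when it is done.

Besides the shell and the picture viewer there is one more tool, called by a JSON object that holds its "name" and its "arguments". jog_arm: Moves the arm, as the interface text tells. Its arguments: {"type":"object","properties":{"series":{"type":"array","items":{"type":"array","items":{"type":"array","items":{"type":"number"}}}},"newtons":{"type":"number"}},"required":["series"]}

```bash
ls; mkdir -p pics; python3 - <<'E'
from rig import r
import cv2
print(r.sense()); print(r.grasp_offset)
for n in("side","top"):
    print(n,r.calibration(n))
    cv2.imwrite(f"pics/{n}0.png",r.grab_frame(n)[:,:,::-1])
E
```

```text
pics
{'clock': 0.0, 'qpos': array([-1.31141392e+00,  3.53643452e-01,  1.63414354e+00, -4.46451280e-07,
        1.15520881e+00, -2.41229154e-03]), 'qvel': array([-0.00096084, -0.00020336, -0.00069031,  0.00079712,  0.00032893,
       -0.00184085]), 'joint_efforts': array([-3.28417635e-03, -6.05262208e+01, -3.42069983e+01, -1.30739531e-04,
        9.11899551e-03, -1.98966501e-05]), 'eef_pos': array([ 161.62724707, -603.23811456,  230.56059664]), 'tcp_rot': array([-3.14018952e+00, -2.97658500e-06,  2.61794877e-01]), 'contact_force': array([-0.01273316,  0.36239262,  0.69668287]), 'wrist_torque': array([ 0.00195971, -0.01692534,  0.01483153]), 'opening': 0.997585839486245}
18.700000000000003
side {'mtx': array([[381.45214323,   0.        , 277.89001442],
       [  0.        , 381.45214323, 215.41336868],
       [  0.        ,   0.        ,   1.        ]]), 'origin': array([ 535.01952597, -751.46672338,  722.77964775]), 'attitude': array([-2.19909053e+00,  5.44802088e-04,  1.31033800e-02])}
top {'mtx': array([[427.80910376,   0.        , 279.66585517],
       [  0.        , 427.80910376, 212.09703786],
       [  0.        ,   0.        ,   1.        ]]), 'origin': array([ 358.44424355,  136.80353868, 1297.25203857]), 'attitude': array([-2.99493224, -0.00841458, -1.58966984])}
```

View pics/side0.png

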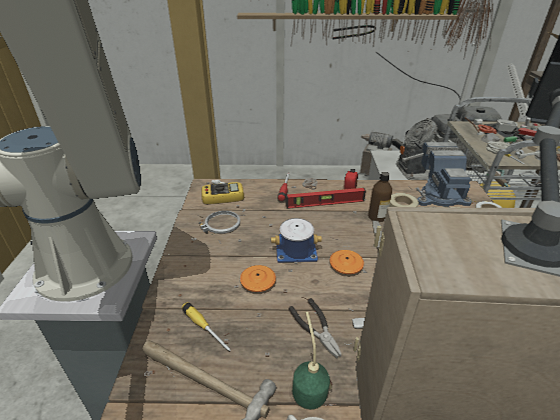

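View pics/top0.png

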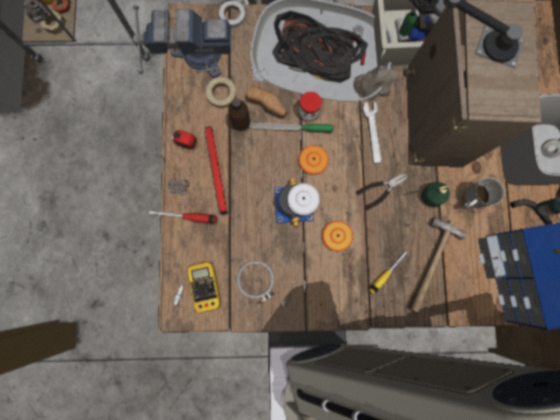

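The cap is the silver disc on the blue body, at top (303,199) and side (297,228). Two things could be mistaken for it: the orange discs at top (314,159) and (337,236), which are side (346,262) and (258,278). The silver one fits the description, so I'll check it in close crops.

```bash
python3 - <<'E'
import cv2,numpy as np
s=cv2.imread("pics/side0.png")[205:275,255:340]; t=cv2.imread("pics/top0.png")[165:235,260:345]
f=lambda a:cv2.resize(a,None,fx=8,fy=8,interpolation=cv2.INTER_CUBIC)
cv2.imwrite("pics/s1.png",f(s));cv2.imwrite("pics/t1.png",f(t))
E
```

```text
(no output)
```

View pics/s1.png

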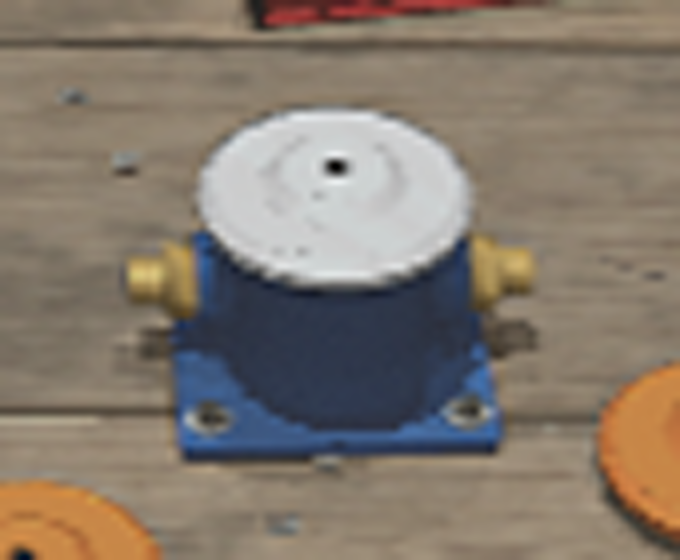

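View pics/t1.png

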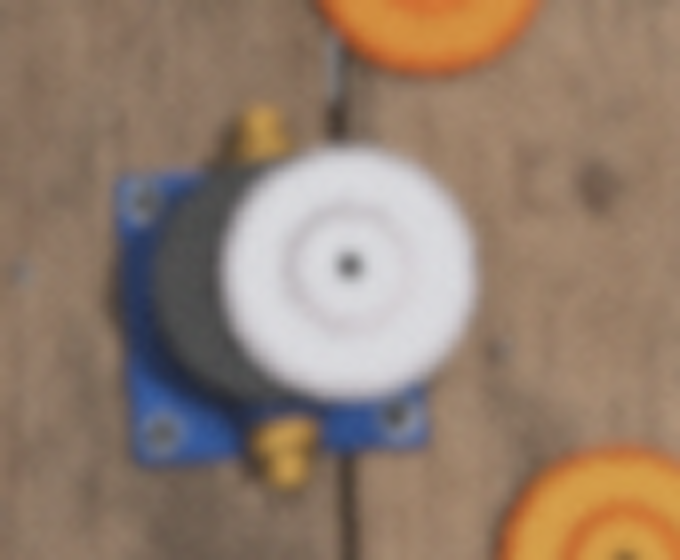

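```bash
cat > h.py <<'E'
import numpy as np,cv2
from scipy.spatial.transform import Rotation as R
from rig import r
off={"side":(255,205),"top":(260,165)}
C={n:r.calibration(n) for n in off}
def ray(n,px):
    c=C[n];d=np.linalg.inv(c["mtx"])@[px[0],px[1],1]
    return np.array(c["origin"]),R.from_euler("xyz",c["attitude"]).as_matrix()@d
def atz(n,px,z):
    o,d=ray(n,px);return o+d*(z-o[2])/d[2]
def proj(n,p):
    c=C[n];q=(np.atleast_2d(p)-c["origin"])@R.from_euler("xyz",c["attitude"]).as_matrix()
    q=q@np.array(c["mtx"]).T;return q[:,:2]/q[:,2:]
def full(n,u):return (np.array(u)+.5)/8-.5+off[n]
def tri(pa,pb):
    A=[];b=[]
    for n,p in(("side",pa),("top",pb)):
        o,d=ray(n,p);d=d/np.linalg.norm(d);P=np.eye(3)-np.outer(d,d);A.append(P);b.append(P@o)
    return np.linalg.lstsq(np.vstack(A),np.hstack(b),rcond=None)[0]
E
python3 - <<'E'
from h import *
np.set_printoptions(precision=1,suppress=True)
s=full("side",(335,166));t=full("top",(349,266))
print("captop",tri(s,t),atz("side",s,103),atz("top",t,103))
for z in(40,43):
  print(z,"union top",[atz("top",full("top",p),z) for p in((262,106),(287,487))],"side",[atz("side",full("side",p),z) for p in((127,277),(536,270))])
print("foot",[atz("side",full("side",p),0) for p in((187,458),(500,449))],[atz("top",full("top",p),8) for p in((118,178),(140,465),(430,444))])
print("circ",atz("top",full("top",(284,284)),78))
E
```

```text
captop [573.9  56.  104. ] [573.6  57.2 103. ] [574.4  55.9 103. ]
40 union top [array([647.5,  82.7,  40. ]), array([503.2,  76.8,  40. ])] side [array([502.9,  74.6,  40. ]), array([646.6,  80.2,  40. ])]
43 union top [array([646.8,  82.9,  43. ]), array([502.9,  77. ,  43. ])] side [array([503.1,  70.9,  43. ]), array([646.1,  76.6,  43. ])]
foot [array([524.6,  25.3,   0. ]), array([632.9,  31.2,   0. ])] [array([627.5, 137.3,   8. ]), array([516.3, 130.9,   8. ]), array([522.4,  20.5,   8. ])]
circ [572.7  77.9  78. ]
```

```bash
cat >> h.py <<'E'
def overlay(n,img,bore,yaw,cap,fn,zc=78):
    o=off[n];im=cv2.resize(img[o[1]:o[1]+70,o[0]:o[0]+85],None,fx=8,fy=8,interpolation=cv2.INTER_CUBIC)
    th=np.linspace(0,2*np.pi,60)
    def dr(p,c):
        u=(proj(n,p)-o+.5)*8-.5;cv2.polylines(im,[np.round(u).astype(int)],False,c,1)
    ring=lambda c,rr,z:np.c_[c[0]+rr*np.cos(th),c[1]+rr*np.sin(th),0*th+z]
    dr(ring(bore,46,78),(0,255,0))
    Rz=R.from_euler("z",yaw).as_matrix()
    sq=np.array([[1,1],[1,-1],[-1,-1],[-1,1],[1,1]])*56.
    for z in(0,): dr(np.c_[sq,0*sq[:,0]]@Rz.T+[*bore[:2],z],(0,255,255))
    dr(np.array([[0,71,53],[0,-71,53]])@Rz.T+[*bore[:2],0],(255,0,255))
    if cap is not None:
        dr(ring(cap,46,zc+15),(0,0,255));dr(ring(cap,46,zc+10),(0,0,255));dr(ring(cap,18,zc+25),(255,0,0));dr(ring(cap,1,zc+25),(255,0,0))
    cv2.imwrite(fn,im)
E
python3 - <<'E'
from h import *
for n in off: overlay(n,cv2.imread(f"pics/{n}0.png"),(574.5,79),np.radians(-87.5),(574,56.3),f"pics/o_{n}.png")
E
```

```text
(no output)
```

View pics/o_side.png

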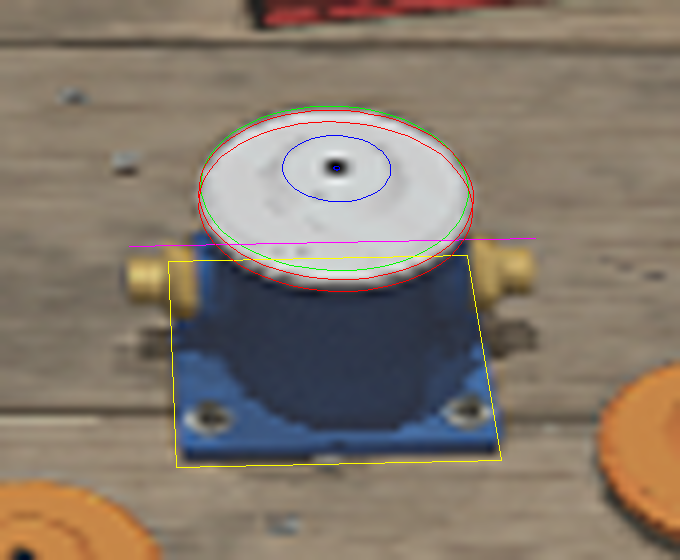

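View pics/o_top.png

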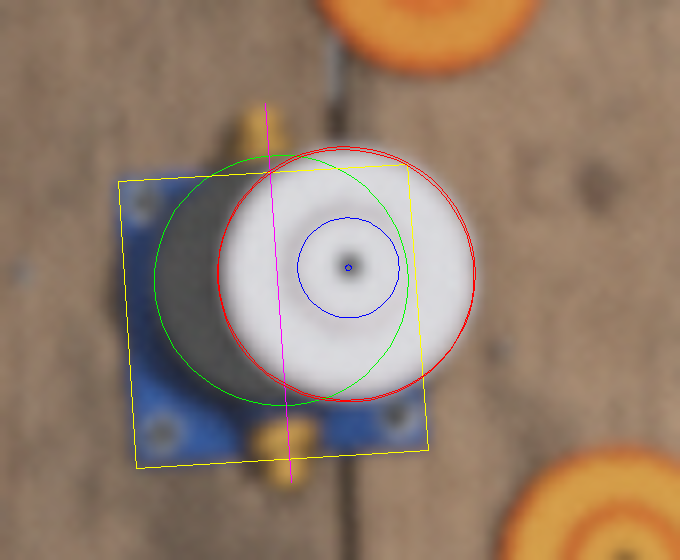

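The crop shows the silver cap, with its dark centre dot at the top crop's (349,266). It sits over the body, and the green outline fits the body's left rim. The cap is at about (574,56.5) and the bore at about (574.5,79.5). The push is therefore about 23 mm, almost exactly along +y, which agrees with the 22–32 mm given. I'll approach from the −y side with the fingers shut and the tool's x along +y.

{"name": "jog_arm", "arguments": {"series": [[[4.5,-3.7,0,0,0,-6,0],[9,-7.4,0,0,0,-12,0],[13.5,-11.1,0,0,0,-18,0],[18,-14.8,0,0,0,-25,0],[22.5,-18.5,0,0,0,-31,0]]], "newtons": 60}}

```text
clock: 0.72
eef_pos: [331.9, -365.1, 231.1]
tcp_rot: [-3.142, -0.0, 0.806]
contact_force: [0.1, -0.0, 0.5]
opening: -0.0
```

{"name": "jog_arm", "arguments": {"series": [[[5.5,-0.83,0,0,0,-6,0],[11,-1.65,0,0,0,-12,0],[16.5,-2.5,0,0,0,-18,0],[22,-3.3,0,0,0,-25,0],[27.5,-4.1,0,0,0,-31,0]]]}}

```text
clock: 1.35
eef_pos: [493.5, -138.8, 231.2]
tcp_rot: [-3.142, 0.0, 1.348]
contact_force: [1.1, -0.5, -0.2]
opening: 0.003
```

{"name": "jog_arm", "arguments": {"series": [[[4.4,1.8,2.7,0,0,-4.5,0],[8.8,3.6,5.4,0,0,-9,0],[13.1,5.4,8.1,0,0,-13,0],[13.1,5.4,8.1,0,0,-13,0],[13.1,5.4,8.1,0,0,-13,0]]]}}

```text
clock: 1.98
eef_pos: [574.4, -25.1, 150.1]
tcp_rot: [-3.141, 0.0, 1.571]
contact_force: [0.8, 0.1, 0.4]
opening: -0.002
```

```bash
python3 - <<'E'
from h import *
for n in off: 
    im=r.grab_frame(n)[:,:,::-1];cv2.imwrite(f"pics/{n}2.png",im)
s=r.sense();print(s["eef_pos"],s["tcp_rot"],s["contact_force"])
ims=[cv2.resize(cv2.imread(f"pics/{n}2.png")[o[1]-10:o[1]+90,o[0]-20:o[0]+80],(400,400),interpolation=cv2.INTER_CUBIC) for n,o in off.items()]
cv2.imwrite("pics/c2.png",np.hstack(ims))
E
```

```text
[574.59388973 -25.84768052 150.90074544] [3.14109812e+00 2.56353032e-04 1.56962462e+00] [-0.10811915 -0.10933437 -0.14347257]
```

View pics/c2.png

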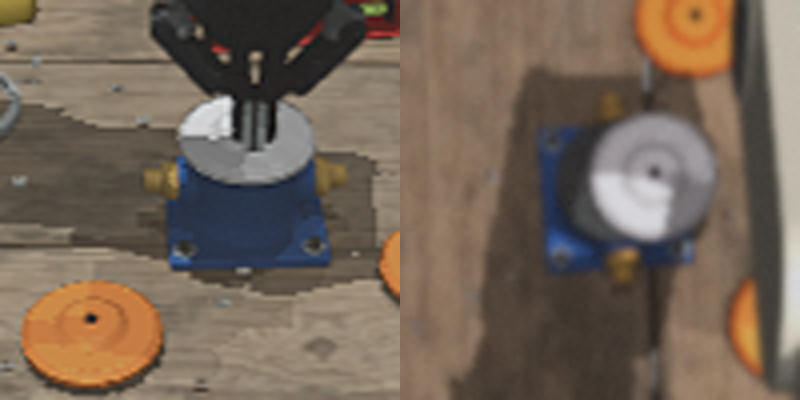

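{"name": "jog_arm", "arguments": {"series": [[[0.2,0,3.2,0,0,0,0],[0.5,0,5.5,0,0,0,0],[1.2,0,6.3,0,0,0,0],[1.4,0,6.3,0,0,0,0],[1.4,0,6.3,0,0,0,0]]]}}

```text
clock: 2.7
eef_pos: [575.5, -11.0, 88.5]
tcp_rot: [3.14, 0.0, 1.571]
contact_force: [0.1, -0.1, 0.0]
opening: 0.003
```

{"name": "jog_arm", "arguments": {"series": [[[0.2,0,0,0,0,0,0],[0.4,0,0,0,0,0,0],[0.6,0,0,0,0,0,0],[0.8,0,0,0,0,0,0],[0.9,0,0,0,0,0,0]]]}}

```text
clock: 3.32
eef_pos: [574.8, -1.8, 87.3]
tcp_rot: [-3.142, -0.0, 1.571]
contact_force: [-0.7, -0.7, 0.2]
opening: 0.001
```

{"name": "jog_arm", "arguments": {"series": [[[0.1,0,0,0,0,0,0],[0.2,0,0,0,0,0,0],[0.3,0,0,0,0,0,0],[0.4,0,0,0,0,0,0],[0.5,0,0,0,0,0,0]]]}}

```text
clock: 3.95
eef_pos: [574.8, 3.0, 87.3]
tcp_rot: [-3.142, 0.0, 1.571]
contact_force: [0.4, -2.1, 0.7]
opening: 0.001
```

{"name": "jog_arm", "arguments": {"series": [[[0.1,0,0,0,0,0,0],[0.2,0,0,0,0,0,0],[0.3,0,0,0,0,0,0],[0.4,0,0,0,0,0,0],[0.5,0,0,0,0,0,0]]]}}

```text
clock: 4.58
eef_pos: [574.8, 8.1, 87.3]
tcp_rot: [3.142, 0.0, 1.571]
contact_force: [0.1, -2.9, 0.6]
opening: -0.004
```

```bash
cat > look.py <<'E'
import sys
from h import *
k=sys.argv[1];ims=[]
for n,o in off.items():
    im=r.grab_frame(n)[:,:,::-1];cv2.imwrite(f"pics/{n}{k}.png",im)
    ims.append(cv2.resize(im[o[1]-5:o[1]+75,o[0]+0:o[0]+80],(400,400),interpolation=cv2.INTER_CUBIC))
cv2.imwrite(f"pics/c{k}.png",np.hstack(ims))
s=r.sense();print(s["clock"],s["eef_pos"],s["contact_force"])
E
python3 look.py 3
```

```text
4.675 [574.85277404   8.13882526  87.30809092] [-0.35319663 -1.97029056  0.63061489]
```

View pics/c3.png

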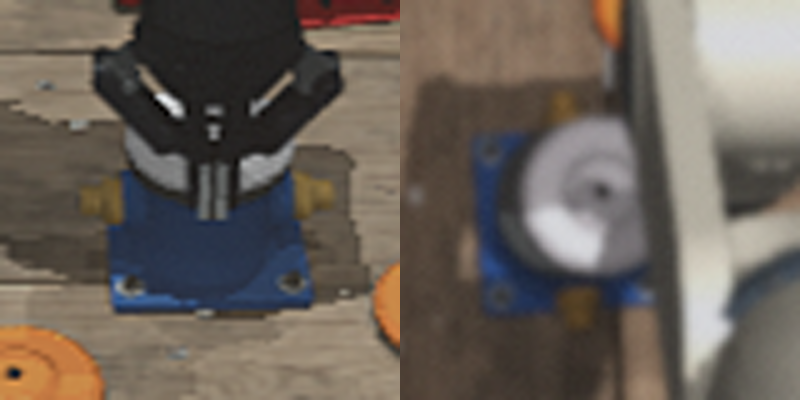

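{"name": "jog_arm", "arguments": {"series": [[[0.1,0,0,0,0,0,0],[0.2,0,0,0,0,0,0],[0.3,0,0,0,0,0,0],[0.4,0,0,0,0,0,0],[0.5,0,0,0,0,0,0]]]}}

```text
clock: 5.3
eef_pos: [574.9, 13.1, 87.3]
tcp_rot: [3.142, 0.0, 1.571]
contact_force: [-0.7, -2.7, 1.6]
opening: -0.0
```

{"name": "jog_arm", "arguments": {"series": [[[0.1,0,0,0,0,0,0],[0.2,0,0,0,0,0,0],[0.3,0,0,0,0,0,0],[0.4,0,0,0,0,0,0],[0.5,0,0,0,0,0,0]]]}}

```text
clock: 5.92
eef_pos: [574.8, 18.2, 87.3]
tcp_rot: [-3.142, -0.0, 1.571]
contact_force: [-0.5, 0.0, 0.0]
opening: 0.001
```

```bash
python3 look.py 4
```

```text
6.025 [574.80555933  18.45447296  87.18589272] [-0.37985694  0.67986631 -0.53517983]
```

View pics/c4.png

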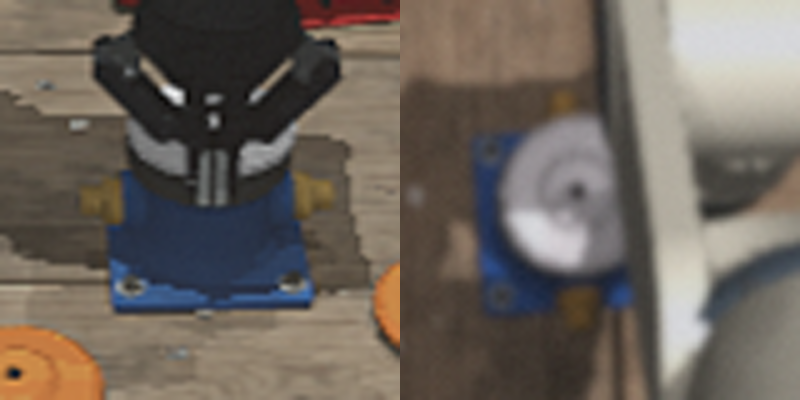

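The push force has fallen to zero and the dot is now at top (295.4,198), so the cap has probably dropped in. I'll back off and look.

{"name": "jog_arm", "arguments": {"series": [[[-1.0,0,0,0,0,0,0],[-3,0,-1,0,0,0,0],[-7,0,-4,0,0,0,0],[-12,0,-6,0,0,0,0],[-12,0,-6,0,0,0,0]]]}}

```text
clock: 6.65
eef_pos: [576.0, -106.3, 149.8]
tcp_rot: [3.137, 0.001, 1.567]
contact_force: [-0.5, 1.4, -0.6]
opening: -0.003
```

```bash
python3 look.py 5; python3 - <<'E'
from h import *
for n in off: overlay(n,cv2.imread(f"pics/{n}5.png"),(574.5,79.5),np.radians(-87.5),(574.5,79.5),f"pics/o5_{n}.png",72)
a,b=[cv2.imread(f"pics/o5_{n}.png") for n in off]
cv2.imwrite("pics/o5.png",np.hstack([a[50:500,100:500],b[50:500,50:450]]))
E
```

```text
6.75 [ 574.65629996 -103.20074893  147.76743525] [0.55612005 0.93839553 0.4020573 ]
```

View pics/c5.png

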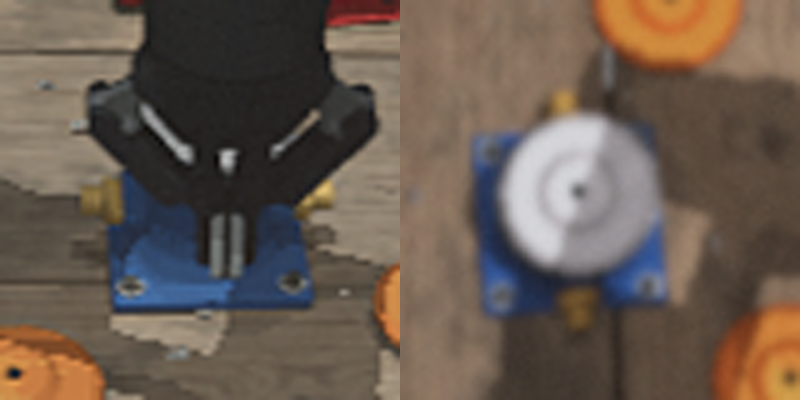

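View pics/o5.png

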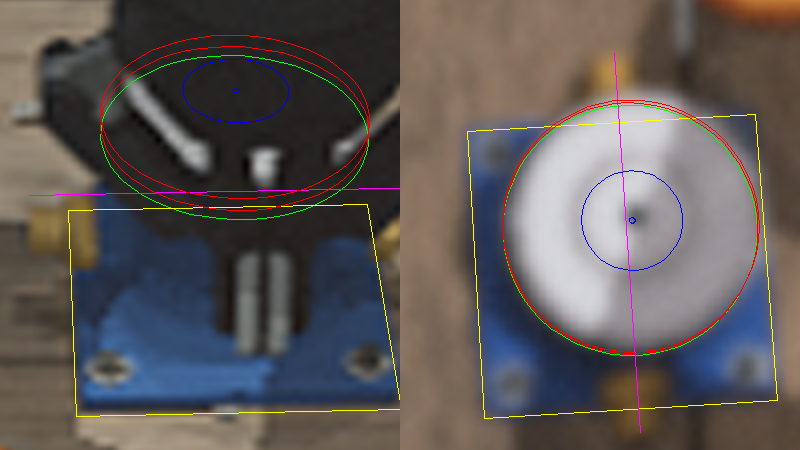

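{"name": "jog_arm", "arguments": {"series": [[[3,0,-4,0,0,0,0],[8,0,-6,0,0,0,0],[13,0,-6,0,0,0,0],[18.1,0,-6,0,0,0,0],[18.1,0,-6,0,0,0,0]]]}}

```text
clock: 7.38
eef_pos: [573.9, 82.8, 206.7]
tcp_rot: [-3.14, -0.001, 1.576]
contact_force: [-0.1, 0.3, -0.3]
opening: 0.002
```

```bash
python3 look.py 6; python3 - <<'E'
from h import *
n="side"
for z in (68,74,78): overlay(n,cv2.imread(f"pics/{n}6.png"),(574.5,79.5),np.radians(-87.5),(575.5,79.5),f"pics/o6_{z}.png",z)
ims=[cv2.imread(f"pics/o6_{z}.png")[50:500,100:500] for z in (74,78)]
cv2.imwrite("pics/o6.png",np.hstack(ims))
E
```

```text
7.475 [574.1208215   79.81224435 206.66881321] [ 0.25187911  0.9202308  -0.03526124]
```

View pics/o6.png

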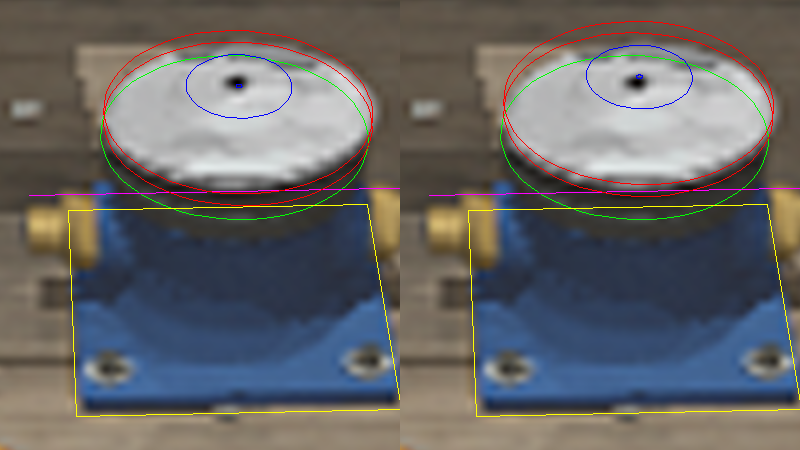

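View pics/c6.png

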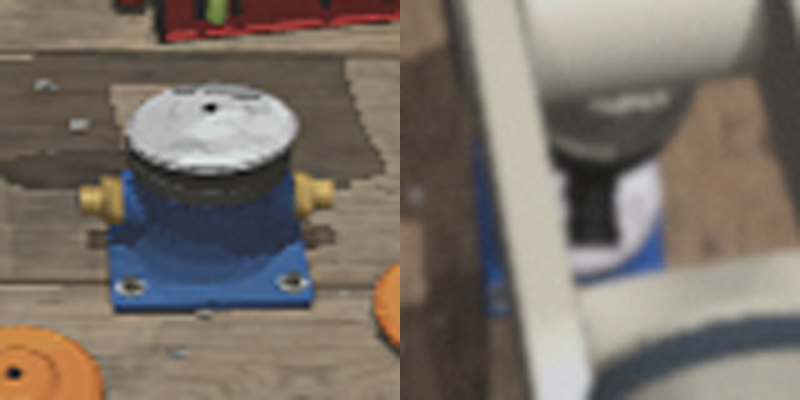

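```bash
python3 - <<'E'
from h import *
from scipy.optimize import least_squares
a=cv2.imread("pics/side6.png")[205:255,265:325];b=cv2.imread("pics/side0.png")[205:255,265:325]
f=lambda i:cv2.resize(i,None,fx=6.6,fy=10,interpolation=cv2.INTER_CUBIC)
cv2.imwrite("pics/z6.png",np.hstack([f(a),f(b)]))
E
```

```text
(no output)
```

View pics/z6.png

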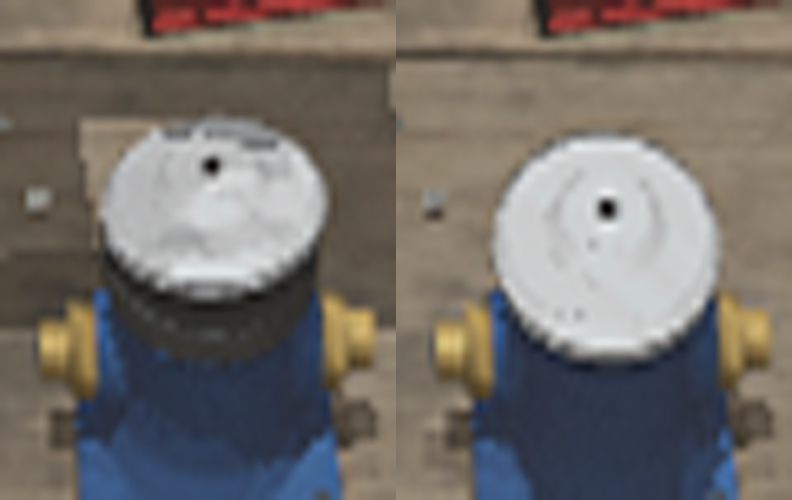

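The side view shows the cap tilted about 0.17 rad: its far edge is in the bore and its near (−y) edge is riding on the rim. The flange is visible over 17.5 px of height, against 22.7 px when level. It needs one more light +y tap, now at about z = 92 on the raised edge.

{"name": "jog_arm", "arguments": {"series": [[[-4,0,0,0,0,0,0],[-8,0,1,0,0,0,0],[-8.5,0,6,0,0,0,0],[-8.0,0,10.5,0,0,0,0],[-7.4,0,11.6,0,0,0,0]]]}}

```text
clock: 8.1
eef_pos: [572.4, 3.9, 88.6]
tcp_rot: [-3.136, 0.0, 1.569]
contact_force: [-1.1, 0.1, 0.8]
opening: -0.002
```

{"name": "jog_arm", "arguments": {"series": [[[0.4,0,0,0,0,0,0],[0.8,0,0,0,0,0,0],[1.1,0,0,0,0,0,0],[1.3,0,0,0,0,0,0],[1.4,0,0,0,0,0,0]]]}}

```text
clock: 8.72
eef_pos: [575.1, 19.2, 91.7]
tcp_rot: [3.141, -0.0, 1.571]
contact_force: [0.0, -0.3, 0.2]
opening: 0.002
```

{"name": "jog_arm", "arguments": {"series": [[[0.1,0,0,0,0,0,0],[0.2,0,0,0,0,0,0],[0.3,0,0,0,0,0,0],[0.3,0,0,0,0,0,0]]]}}

```text
clock: 9.22
eef_pos: [574.8, 22.1, 91.2]
tcp_rot: [-3.141, -0.0, 1.571]
contact_force: [0.3, -0.2, -0.8]
opening: -0.002
```

{"name": "jog_arm", "arguments": {"series": [[[0.05,0,0,0,0,0,0],[0.1,0,0,0,0,0,0],[0.15,0,0,0,0,0,0]]]}}

```text
clock: 9.6
eef_pos: [574.9, 23.5, 91.3]
tcp_rot: [3.142, -0.0, 1.571]
contact_force: [0.2, -0.3, 0.2]
opening: -0.0
```

{"name": "jog_arm", "arguments": {"series": [[[0.05,0,0,0,0,0,0],[0.1,0,0,0,0,0,0],[0.15,0,0,0,0,0,0]]]}}

```text
clock: 9.98
eef_pos: [574.8, 25.1, 91.3]
tcp_rot: [-3.142, -0.0, 1.571]
contact_force: [-0.3, -0.0, 0.6]
opening: 0.003
```

```bash
python3 look.py 7
```

```text
10.075 [574.847942    25.05825435  91.29082939] [-0.20890793  0.54207507 -0.23207742]
```

View pics/c7.png

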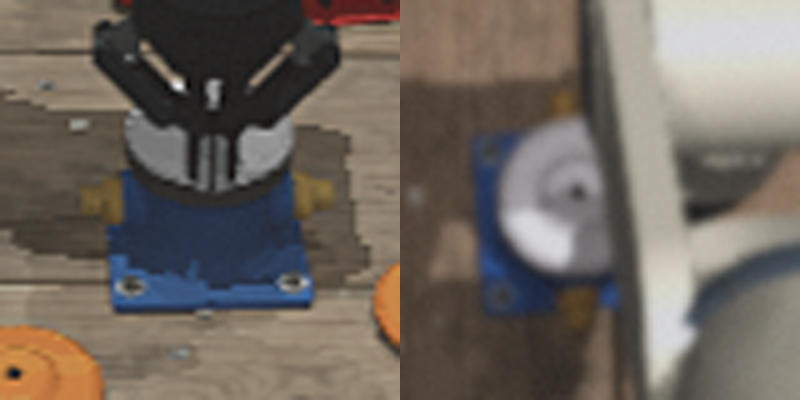

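{"name": "jog_arm", "arguments": {"series": [[[0.05,0,0,0,0,0,0],[0.1,0,0,0,0,0,0],[0.15,0,0,0,0,0,0]]]}}

```text
clock: 10.45
eef_pos: [574.8, 26.6, 91.3]
tcp_rot: [-3.142, -0.0, 1.571]
contact_force: [0.5, 0.8, 0.6]
opening: -0.002
```

{"name": "jog_arm", "arguments": {"series": [[[0.05,0,0,0,0,0,0],[0.1,0,0,0,0,0,0],[0.15,0,0,0,0,0,0]]]}}

```text
clock: 10.82
eef_pos: [574.8, 28.1, 91.3]
tcp_rot: [3.142, -0.0, 1.571]
contact_force: [-0.3, 0.2, 0.6]
opening: -0.001
```

```bash
python3 - <<'E'
from h import *
np.set_printoptions(precision=2,suppress=True)
g=lambda u:np.array([(u[0]+.5)/6.6-.5+265,(u[1]+.5)/10-.5+205])
print(tri(g((211,165)),(295.1,197.6)))
th=np.linspace(0,2*np.pi,361)
c=np.array([574.6,79.5])
for tilt in(0,.05,.1,.15,.2):
  # tilt: far(+y) edge down, rotate about x by -tilt ; dot at tri height
  Rt=R.from_euler("x",-tilt).as_matrix()
  for ztop in(97,99,101):
    T=np.array([575.,0,ztop]);
    # y so that dot matches side ray
    P=atz("side",g((211,165)),ztop)
    rim=np.vstack([np.c_[46*np.cos(th),46*np.sin(th),0*th+h]for h in(-10,-15)])@Rt.T+P
    top=np.vstack([np.c_[41*np.cos(th),41*np.sin(th),0*th-5.5]])@Rt.T+P
    u=proj("side",np.vstack([rim,top]));u0=g((211,165))
    print(tilt,ztop,P[:2],"up",u[:,1].min()-u0[1],"down",u[:,1].max()-u0[1])
print("meas",(118-165)/10,(293-165)/10)
E
```

```text
[575.12  78.73 101.26]
0 97 [574.76  84.21] up -7.13100048899139 down 14.879148675539625
0 99 [574.63  81.54] up -7.15309115524164 down 14.928194268505678
0 101 [574.51  78.87] up -7.175319113298258 down 14.977564265176255
0.05 97 [574.76  84.21] up -6.478975205535676 down 14.365312901901149
0.05 99 [574.63  81.54] up -6.499028561174896 down 14.412754891867934
0.05 101 [574.51  78.87] up -6.519206438237973 down 14.460511278077774
0.1 97 [574.76  84.21] up -5.812404829219929 down 13.812520296133442
0.1 99 [574.63  81.54] up -5.830380987848315 down 13.858220229185179
0.1 101 [574.51  78.87] up -5.848468681986873 down 13.904223570551352
0.15 97 [574.76  84.21] up -5.132813256909401 down 13.222070913163833
0.15 99 [574.63  81.54] up -5.148676627429694 down 13.265894074626544
0.15 101 [574.51  78.87] up -5.164638355967924 down 13.310008696610652
0.2 97 [574.76  84.21] up -4.441743068411313 down 12.595391690480966
0.2 99 [574.63  81.54] up -4.4554623618362825 down 12.637207659322058
0.2 101 [574.51  78.87] up -4.469266667908698 down 12.679302206201584
meas -4.7 12.8
```

Fitting the two dots and the rim gives a tilt of about 0.18, a spigot centre at y≈74.5 (5 mm short of the bore), and a raised edge at z≈94–99. At z=91 the finger is under the edge, so I'll back out and tap higher.

{"name": "jog_arm", "arguments": {"series": [[[-0.7,0,0,0,0,0,0],[-1.4,0,0,0,0,0,0],[-1.6,0,-0.2,0,0,0,0],[-1.6,0,-0.4,0,0,0,0],[-1.5,0,-0.4,0,0,0,0]]]}}

```text
clock: 11.45
eef_pos: [575.0, 13.1, 95.6]
tcp_rot: [3.141, -0.0, 1.571]
contact_force: [0.4, 0.2, 0.6]
opening: -0.001
```

{"name": "jog_arm", "arguments": {"series": [[[0.2,0,0,0,0,0,0],[0.35,0,0,0,0,0,0],[0.45,0,0,0,0,0,0],[0.55,0,0,0,0,0,0]]]}}

```text
clock: 11.95
eef_pos: [574.8, 18.6, 95.2]
tcp_rot: [-3.142, 0.0, 1.571]
contact_force: [0.8, -0.0, 1.1]
opening: -0.007
```

{"name": "jog_arm", "arguments": {"series": [[[0.07,0,0,0,0,0,0],[0.14,0,0,0,0,0,0],[0.2,0,0,0,0,0,0]]]}}

```text
clock: 12.32
eef_pos: [574.8, 20.5, 95.3]
tcp_rot: [-3.142, -0.0, 1.571]
contact_force: [-0.4, 0.5, 0.4]
opening: -0.001
```

{"name": "jog_arm", "arguments": {"series": [[[0.07,0,0,0,0,0,0],[0.14,0,0,0,0,0,0],[0.2,0,0,0,0,0,0]]]}}

```text
clock: 12.7
eef_pos: [574.9, 22.6, 95.3]
tcp_rot: [3.142, -0.0, 1.571]
contact_force: [0.6, 0.1, 0.1]
opening: -0.003
```

{"name": "jog_arm", "arguments": {"series": [[[0.07,0,0,0,0,0,0],[0.14,0,0,0,0,0,0],[0.2,0,0,0,0,0,0]]]}}

```text
clock: 13.08
eef_pos: [574.8, 24.6, 95.3]
tcp_rot: [-3.142, -0.0, 1.571]
contact_force: [0.2, -0.4, 0.3]
opening: -0.001
```

```bash
python3 look.py 8; python3 - <<'E'
import cv2
a=cv2.imread("pics/side8.png")[195:255,260:340];cv2.imwrite("pics/z8.png",cv2.resize(a,None,fx=10,fy=10,interpolation=cv2.INTER_CUBIC))
E
```

```text
13.175 [574.82504874  24.5867463   95.27411479] [ 0.44570059  0.21318772 -0.75631945]
```

View pics/z8.png

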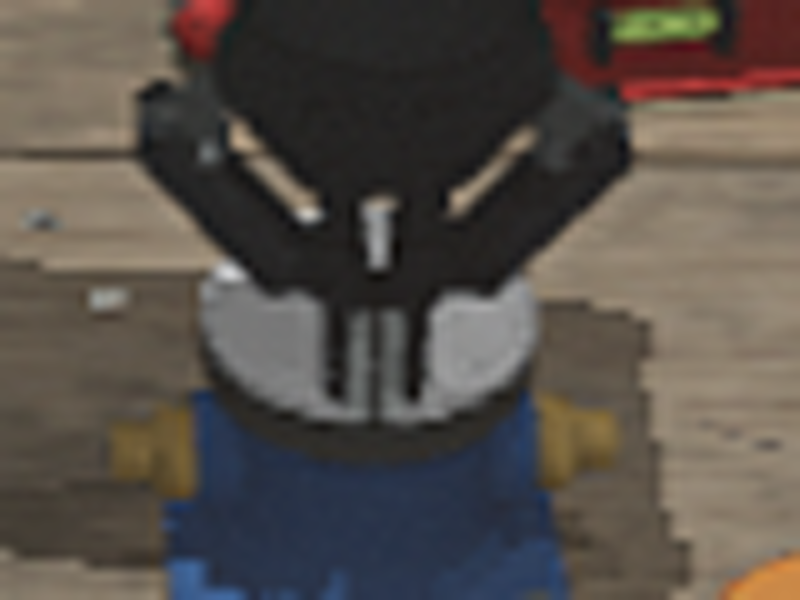

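The cap's lower edge is now at side row ≈237.5, against 234.3 before, so it seems to have levelled and dropped. I'll move up and away to check.

{"name": "jog_arm", "arguments": {"series": [[[-1,0,-1.5,0,0,0,0],[0,0,-6,0,0,0,0],[2.7,0,-11,0,0,0,0],[5.4,0,-11,0,0,0,0],[5.4,0,-11,0,0,0,0]]]}}

```text
clock: 13.8
eef_pos: [575.3, 79.3, 207.0]
tcp_rot: [3.139, -0.0, 1.572]
contact_force: [-0.2, -0.4, -1.3]
opening: -0.005
```

```bash
python3 look.py 9; python3 - <<'E'
from h import *
overlay("side",cv2.imread("pics/side9.png"),(574.5,79.5),np.radians(-87.5),(574.8,79.5),"pics/o9.png",72)
a=cv2.imread("pics/side9.png")[205:255,265:325];
cv2.imwrite("pics/z9.png",np.hstack([cv2.resize(a,None,fx=6.6,fy=10,interpolation=cv2.INTER_CUBIC),cv2.imread("pics/o9.png")[:500,100:500]]))
E
```

```text
13.9 [574.63974594  77.8648454  205.58471795] [-0.58386629 -0.36645618  0.24546782]
```

View pics/z9.png

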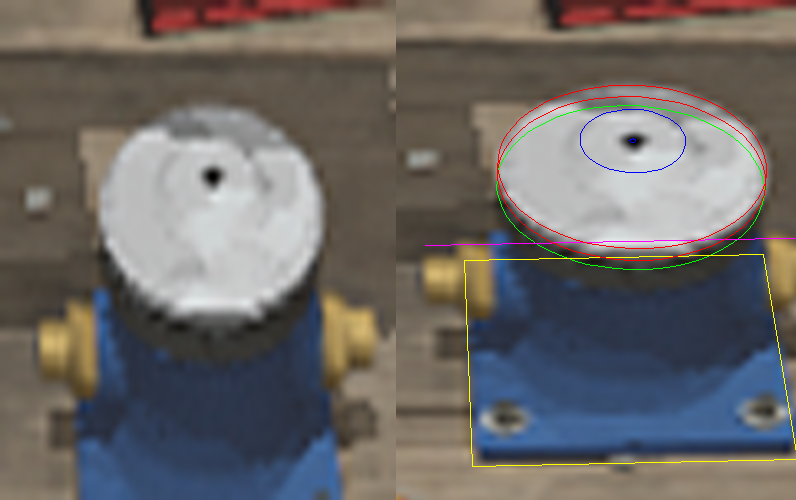

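The overlay of a level cap at z = −6 mm, centred on the bore, matches. A level cap still on the face about 8 mm short would look the same from the side, so I'll check the top view.

```bash
python3 - <<'E'
from h import *
overlay("top",cv2.imread("pics/top8.png"),(574.5,79.5),np.radians(-87.5),(574.8,79.5),"pics/o8t.png",72)
overlay("top",cv2.imread("pics/top8.png"),(574.5,79.5),np.radians(-87.5),(574.8,71),"pics/o8u.png",78)
cv2.imwrite("pics/o8.png",np.hstack([cv2.imread(f"pics/o8{k}.png")[50:500,50:450] for k in "tu"]))
E
```

```text
(no output)
```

View pics/o8.png

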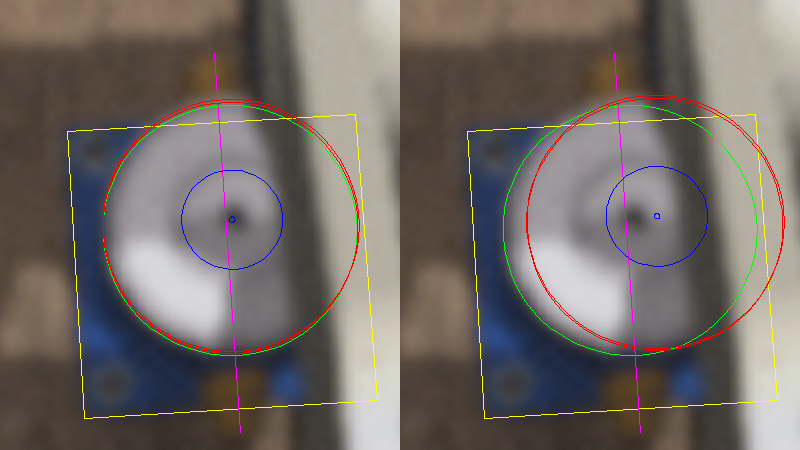

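It's confirmed in the bore: the top-view dot is at the centre, matching the left overlay and not the on-face one. Now I'll press on the boss, with contact expected at z≈97 and flush at ≈93.

{"name": "jog_arm", "arguments": {"series": [[[0.1,0.03,3.5,0,0,0,0],[0.1,0.03,7,0,0,0,0],[0.1,0.03,9.2,0,0,0,0],[0.1,0.03,10,0,0,0,0],[0.1,0.03,10,0,0,0,0]]]}}

```text
clock: 14.52
eef_pos: [574.9, 78.9, 105.0]
tcp_rot: [-3.141, 0.0, 1.57]
contact_force: [0.8, -0.3, -0.3]
opening: -0.002
```

{"name": "jog_arm", "arguments": {"series": [[[0,0,0.15,0,0,0,0],[0,0,0.3,0,0,0,0],[0,0,0.45,0,0,0,0],[0,0,0.6,0,0,0,0]]]}}

```text
clock: 15.02
eef_pos: [575.2, 79.6, 99.4]
tcp_rot: [3.141, -0.0, 1.571]
contact_force: [0.3, -0.5, 0.1]
opening: -0.0
```

{"name": "jog_arm", "arguments": {"series": [[[0,0,0.1,0,0,0,0],[0,0,0.2,0,0,0,0]]]}}

```text
clock: 15.28
eef_pos: [575.1, 79.5, 97.2]
tcp_rot: [-3.142, 0.0, 1.571]
contact_force: [-0.5, 0.8, 0.1]
opening: 0.002
```

{"name": "jog_arm", "arguments": {"series": [[[0,0,0.1,0,0,0,0],[0,0,0.2,0,0,0,0],[0,0,0.2,0,0,0,0]]]}}

```text
clock: 15.65
eef_pos: [575.1, 79.5, 95.4]
tcp_rot: [3.142, -0.0, 1.571]
contact_force: [-1.5, 0.3, 4.0]
opening: -0.005
```

{"name": "jog_arm", "arguments": {"series": [[[0,0,0.1,0,0,0,0],[0,0,0.1,0,0,0,0]]]}}

```text
clock: 15.9
eef_pos: [575.2, 79.5, 94.4]
tcp_rot: [3.142, -0.0, 1.571]
contact_force: [-1.8, 1.2, 4.6]
opening: 0.001
```

{"name": "jog_arm", "arguments": {"series": [[[0,0,0.05,0,0,0,0],[0,0,0.1,0,0,0,0],[0,0,0.1,0,0,0,0]]]}}

```text
clock: 16.27
eef_pos: [575.2, 79.6, 93.5]
tcp_rot: [3.141, -0.0, 1.571]
contact_force: [-1.4, -0.4, 6.6]
opening: 0.003
```

{"name": "jog_arm", "arguments": {"series": [[[0,0,0.03,0,0,0,0],[0,0,0.05,0,0,0,0],[0,0,0.05,0,0,0,0]]]}}

```text
clock: 16.65
eef_pos: [575.2, 79.6, 93.1]
tcp_rot: [3.141, -0.0, 1.571]
contact_force: [-2.5, 0.2, 6.0]
opening: -0.003
```

{"name": "jog_arm", "arguments": {"series": [[[0,0,0.03,0,0,0,0],[0,0,0.05,0,0,0,0],[0,0,0.05,0,0,0,0]]]}}

```text
clock: 17.02
eef_pos: [575.2, 79.6, 93.1]
tcp_rot: [3.141, -0.0, 1.571]
contact_force: [-3.4, -0.0, 11.1]
opening: -0.002
```

{"name": "jog_arm", "arguments": {"series": [[[0,0,0.03,0,0,0,0],[0,0,0.03,0,0,0,0]]]}}

```text
clock: 17.27
eef_pos: [575.2, 79.5, 93.1]
tcp_rot: [3.141, -0.0, 1.571]
contact_force: [-4.8, -0.5, 14.2]
opening: 0.002
```

The TCP has stopped at 93.1 while the force climbs to 14 N, which means the cap is bottomed flush. One last look.

```bash
python3 look.py 10; python3 - <<'E'
from h import *
overlay("side",cv2.imread("pics/side10.png"),(574.8,79.5),np.radians(-87.5),(574.8,79.5),"pics/o10.png",68)
a=cv2.imread("pics/side10.png")[205:255,265:325];
cv2.imwrite("pics/z10.png",np.hstack([cv2.resize(a,None,fx=6.6,fy=10,interpolation=cv2.INTER_CUBIC),cv2.imread("pics/o10.png")[:500,100:500]]))
E
```

```text
17.375 [575.20155098  79.54261124  93.02824113] [-4.82570615 -0.83763144 14.65652791]
```

View pics/z10.png

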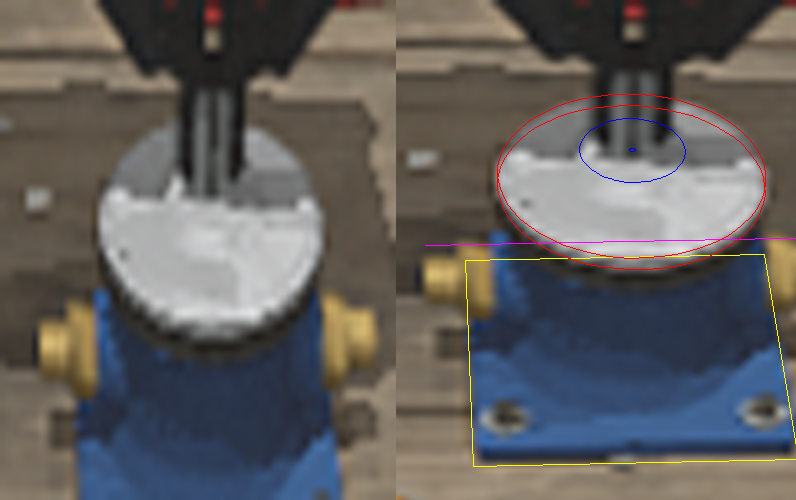

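The cap outline fits the flush overlay (z = −10 mm, level, centred), and the force is steady at about 14.7 N with no motion. I'll hand it in.

```bash
python3 -c "
from rig import r
print(r.sense()['contact_force']);print(r.sign_off())"
```

```text
[-4.82570615 -0.83763144 14.65652791]
the job is handed in; nothing more can be done
None
```

The cap is in the bore, pressed flush and still held down by the shut fingertips. I handed the job in at about 17.4 s; no verdict was reported.

**What I did:**
- **First push:** I pushed the cap about 20 mm along +y at 2–3 N. That left it tilted about 0.18 rad, with only its far edge in the bore.
- **Second approach:** My tap at z = 91 showed no contact force. I first thought the finger had gone under the raised edge. By the next clear view the cap had dropped in level, so I can't say exactly what seated it.
- **Press:** I pressed straight down on the boss until the cap stopped moving.

**Last checks:**
- **Seated:** before pressing, both camera views matched a level cap centred in the bore, 6 mm down.
- **Flush:** the tool stopped at z = 93.0–93.1 mm (93 expected when flush) while the force rose to about 14.7 N. The last side picture fits a level, flush cap.
- **Disagreements:** a sideways force of about 4.8 N remains at the fingertips. The two cameras also differ by about 1–2 mm on positions.
- **Not checked:** I steered clear of the clamp and screwdrivers and felt no contact with them, but I did not re-measure them at the end.

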